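# Set both rivets of a bag handle in the bench press, turning it end for end

### The job

Set the two brass rivets of the loose wooden bag handle with the bench press: lay the handle flat on the press table (do not drop it), one end and one long edge up against the yellow bent bracket so that this end's rivet stands under the ram, pull the lever right down until the rivet head sits on the wood, and let the lever come back up. Then turn the handle end for end, bring its other end up to the bracket in the same way and press the second rivet home. Finish with the lever up and the handle left lying flat on the press table, heads up; leave the finished handle in its tray, the tape roll and the thread spool where they are.

Things in the scene. Friction and masses are not known exactly. Their poses are not given: they have to be found in the camera images.
- handle_center (a point): centre (half-way up) of the loose bag handle: a flat pale beech bar 200 x 40 x 12 mm with square ends, about 90 g. x runs along its length, y across its width, z up out of the face with the rivet heads. It starts flat on the bench, heads up, to the right of the press.
- end_a (a point): point on the handle's upper face on the axis of rivet A: 85 mm from the centre along the handle's +x and so 15 mm from that end.
- end_b (a point): the same for rivet B, 85 mm from the centre along the handle's -x. Either end may be pressed first.
- rivet_a (a joint): how far rivet A is driven, m: 0 = head standing 6 mm off the wood, 0.006 = head sitting on the wood (it starts between 0 and 0.0008). Brass head 14 mm wide and 3 mm high, so its top stands 9 mm over the wood at first and 3 mm when home. A tight fit: it takes about 40 N, which the press gives easily through its lever, and it stays where it is pressed.
- rivet_b (a joint): the same for rivet B.
- die (a point): point on the press table straight below the ram axis. The press is fixed, its place and heading vary. Axes: -x is its open front, the column is at +x, the lever on the +y side, z up. The steel table top, 60 mm over the bench, spans x -60 to +50 and y -155 to +45 mm about this point. The handle lies on it along y, reaching out to -y; properly placed its centre is at x = 0, y = -85 mm.
- bracket (a point): inner corner, at table height, of the yellow bent bracket (3 mm sheet, 20 mm high); axes as die, from which it lies +20 mm in x and +15 mm in y. Its end leg (50 mm, towards -x) faces -y and stops the handle's end; its back leg (43 mm, towards -y) faces -x and stops its long edge. With both touching, the rivet is right under the ram.
- ram_foot (a point): centre of the underside of the ram foot (24 mm round). Up, it is 41 mm over the table, so the handle with raised rivets (21 mm in all) slides in under it with 20 mm to spare.
- head (a point): centre, on the ram axis, of the underside of the press head, 157 mm over the bench; axes as die. The head spans y -22 to +22 and x -32 to +132 mm, its top is 232 mm over the bench and the ram bar stands up to 267 mm. The column, 46 mm wide, starts at x = +77 mm; the foot, 26 mm high, spans x -90 to +160 and y -60 to +60 mm.
- lever (a joint): press lever angle, rad: 0 = up (at rest, 30 degrees above level, pointing to the front of the press), growing as it is pulled down, stop at 1.35. It drives the ram down 20 mm per rad: the foot meets a raised rivet at about 1.0 and the rivet is home at 1.3. A spring brings it up again when let go: 3 to 5 N at the grip, about 10 N while driving a rivet.
- lever_grip (a point): middle of the round dark blue lever grip, 22 mm thick and 85 mm long, level and along the y axis of die (from 42 mm towards the press to 43 mm away from it). Up, it is about 270 mm over the bench; with the lever right down about 75 mm. It can be pushed down from above or pinched.
- lever_pivot (a point): point on the lever's hinge axis (parallel to the y axis of die), level with the middle of the grip; the grip circles it at 160 mm. Fixed to the press, axes as die.
- done_center (a point): centre (half-way up) of a finished handle, same size, both rivets home, lying in a grey tray (260 x 200 mm, 22 mm high) at the left of the bench: leave it.
- tape_center (a point): centre of a paper tape roll, 90 mm across and 25 mm high, flat on the bench: leave it.
- thread_center (a point): middle of an upright green thread spool, 54 mm across and 60 mm high: leave it.
- handle: the same bag handle by its origin (centre of its underside, 6 mm below handle_center; same axes).
There are look-alikes about, which are no part of the job. What is shaped like the handle but black is not meant.

How it is judged:
On the way, in this order (a step that is already met when the one before it is completed fails the run):
1. the handle lies flat on the press table, square to the bracket, one rivet under the ram (within 8 mm), both rivets still raised (value of joint each of rivet_a, rivet_b below 0.003 m and ((horizontal distance between end_a and die below 0.008 m and z of handle_center in the frame of die between 0.003 and 0.0095 m and angle between handle_center's own z axis and vertical below 0.08 rad and angle between the x axis of handle_center and the y axis of die, either way round below 0.14 rad) or (horizontal distance between end_b and die below 0.008 m and z of handle_center in the frame of die between 0.003 and 0.0095 m and angle between handle_center's own z axis and vertical below 0.08 rad and angle between the x axis of handle_center and the y axis of die, either way round below 0.14 rad))), for 0.2 s.
2. with the lever down (over 1.2 rad) and that rivet under the ram, it is pressed home (at least 4.5 of 6 mm), the other still raised (((value of joint lever above 1.2 rad and value of joint rivet_a above 0.0045 m and value of joint rivet_b below 0.003 m and horizontal distance between end_a and die below 0.008 m and z of handle_center in the frame of die between 0.003 and 0.0095 m and angle between handle_center's own z axis and vertical below 0.08 rad and angle between the x axis of handle_center and the y axis of die, either way round below 0.14 rad) or (value of joint lever above 1.2 rad and value of joint rivet_b above 0.0045 m and value of joint rivet_a below 0.003 m and horizontal distance between end_b and die below 0.008 m and z of handle_center in the frame of die between 0.003 and 0.0095 m and angle between handle_center's own z axis and vertical below 0.08 rad and angle between the x axis of handle_center and the y axis of die, either way round below 0.14 rad))), for 0.1 s.
3. lever up again, the handle turned end for end: it lies flat on the table with the other, raised rivet under the ram (within 8 mm) (value of joint lever below 0.15 rad and ((value of joint rivet_a above 0.0045 m and value of joint rivet_b below 0.003 m and horizontal distance between end_b and die below 0.008 m and z of handle_center in the frame of die between 0.003 and 0.0095 m and angle between handle_center's own z axis and vertical below 0.08 rad and angle between the x axis of handle_center and the y axis of die, either way round below 0.14 rad) or (value of joint rivet_b above 0.0045 m and value of joint rivet_a below 0.003 m and horizontal distance between end_a and die below 0.008 m and z of handle_center in the frame of die between 0.003 and 0.0095 m and angle between handle_center's own z axis and vertical below 0.08 rad and angle between the x axis of handle_center and the y axis of die, either way round below 0.14 rad))), for 0.2 s.
4. with the lever down and the second rivet under the ram, both rivets are home (value of joint lever above 1.2 rad and value of joint each of rivet_a, rivet_b above 0.0045 m and ((horizontal distance between end_a and die below 0.008 m and z of handle_center in the frame of die between 0.003 and 0.0095 m and angle between handle_center's own z axis and vertical below 0.08 rad and angle between the x axis of handle_center and the y axis of die, either way round below 0.14 rad) or (horizontal distance between end_b and die below 0.008 m and z of handle_center in the frame of die between 0.003 and 0.0095 m and angle between handle_center's own z axis and vertical below 0.08 rad and angle between the x axis of handle_center and the y axis of die, either way round below 0.14 rad))), for 0.1 s.
At the end, for the whole second after the job is handed in: Both rivets driven at least 4.5 mm, lever up (under 0.15 rad), handle at rest, heads up, flat (0.08 rad) on the press table with its centre within 120 mm of the die point; tape and thread within 50 mm and finished handle within 40 mm of their starts (value of joint each of rivet_a, rivet_b above 0.0045 m and value of joint lever below 0.15 rad and horizontal distance between handle_center and die below 0.12 m and z of handle_center in the frame of die between 0.003 and 0.0095 m and angle between handle_center's own z axis and vertical below 0.08 rad and linear speed of handle below 0.02 m/s and angular speed of handle below 0.2 rad/s); the robot touches nothing.
It fails at once if the finished handle pushed more than 40 mm from its place (distance of done_center from where it was at the start of the episode above 0.04 m).
It fails at once if the tape roll pushed more than 50 mm from its place (distance of tape_center from where it was at the start of the episode above 0.05 m).
It fails at once if the thread spool pushed more than 50 mm from its place (distance of thread_center from where it was at the start of the episode above 0.05 m).
It fails at once if the handle dropped: moving faster than 0.7 m/s while not held (linear speed of handle above 0.7 m/s and contact force between the fingers and handle below 0.05 N).
It also fails if it takes over 72 s, if anything falls off the work surface, if the arm or the gripper's body presses on something with over 40 N, if the wrist force passes 120 N, or if a joint passes its speed limit or range.

### The arm

A 7-joint arm with a two-finger parallel gripper is mounted at the origin on the work surface. World frame = base frame: x ahead of the robot, y to its left, z up, the work surface at z = 0. Lengths are in m, angles in rad, forces in N, time in s.
With the tool pointing down it reaches from about 0.4 to 0.875 m from the base axis. Payload 19.3 kg.
Tool frame: the origin (TCP) lies between the finger pads; the fingertips stand 8 mm ahead of it and the grasp point (between the pads) lies 11 mm behind it (r.tcp_to_tips is the z of the fingertips in the tool frame, in m); z points along the fingers, y is the line along which they close (so a half turn about z gives the same grasp; the last joint's range is limited). The gripper opens to 85 mm and grips with 20 to 120 N. Pads are 22 mm wide; open, the fingers measure 114 mm over their backs; the gripper's body (76 mm by 85 mm) begins 54 mm behind the grasp point. The pads swing forward as they close: fully open they stand 13 mm farther back than shut.
Start: joints at [1.233, 0.521, -0.036, 1.599, 0.021, 1.021, -0.113], TCP at [0.165, -0.603, 0.216] pointing down, gripper open.
Joint ranges: [-2.91, 2.91], [-0.3, 2.13], [-1.5, 1.42], [0.17, 2.43], [-1.26, 4.41], [0.16, 1.93], [-2.52, 2.52]. Speed limits (rad/s): [1.89, 1.89, 2.39, 2.39, 3.01, 3.01, 3.01].

### API

Orientations are given as a unit quaternion [x, y, z, w].
In Python, from cell import get_state, snapshot, hand_in, r gives the robot as it stands. The module is installed in compiled form; this text tells all that it offers.
- The arm moves only by the shell command python3 -m jog 'ROWS' [OPENING] [FORCE]. ROWS is JSON, a list of rows, each a list of 6 numbers: the shift along the world's x, y, z in m, then the turn, a rotation vector about the world's x, y, z in rad. In form: [[dx, dy, dz, wx, wy, wz], ...]. A call has 1 to 20 rows; each row is the pose to reach, as a shift and turn from the pose commanded when the call began; what a row does not reach only later rows make up. A row lasts 1/12 s, in which the tool goes at most 41.7 mm and 7.16 degrees, less where a joint would pass 70% of its speed; a pose out of reach is approached as far as the arm can. A call with a gripper value outside its range is refused whole. OPENING is the finger opening in m, from 0 to 0.0854, set as the call begins (- or left out, the last holds). The fingers move at their own pace and stop on an object; FORCE is the grip in N (left out, the last holds). Time passes only in rows, so rows that repeat a pose let the fingers close. It gives the time, the measured TCP pose, the force, the opening and the grip force at its end, in the units of the state.
- get_state(): the state, without advancing time (a new reading comes with each control period).
- snapshot(name): name is "scene" or "side" or "wrist"; returns a dict with "frame" (480x640x3 uint8, red, green, blue), "z_map" (480x640 float32, m along the optical axis (not along the pixel's ray), 0 where there is no reading), "vertical_fov" (degrees; the focal length in pixels is half the picture's height over the tangent of half this angle, whatever the lens; pixels are square), "cx", "cy" (the principal point, pixels), "k1" (the pictures are not rectified: a ray, as slopes to the right and down, at radius r is drawn at 1 + k1 r^2 times it, then the intrinsics apply), "R" (3x3) and "t" (3): a world point X has camera coordinates R X + t. Camera axes: x right, y down, z forward; pixel columns grow to the right and rows downward; lengths in m; the calibration is good to about 2 mm. A picture is of the moment at which its call begins.
- hand_in(): hands the job in; it is judged then, once.
The state is a dict: "time_s": time; "joint_positions": joint angles; "qd": joint speeds; "tau": joint torques, N m; "eef_pos": TCP position; "eef_rot": TCP orientation; "wrist_force": force on the tool from outside, world axes, zero at the start; "wrist_torque": the same for the moment, N m; "grip_width": finger opening in m; "grasp_force": force on a finger pad.
Only numpy, scipy, OpenCV 4.12 (cv2) and the standard library are available. Lean on these libraries where they do the work, as an engineer would, in place of code of your own. Each camera call takes 0.05 s, during which the arm holds its last target. There are 200 camera calls.

## Working session

There is one attempt and no reset: what is moved stays moved. The work goes in short steps, Python scripts to look and compute and a shell command to move; the robot and the scene stay as the last step left them, time stands still between calls to the robot, and variables do not carry over. Pictures are saved under pics/ and viewed, at most 10 in all, crops included, and the job is handed in when it is done.

```bash
mkdir -p pics; cat > h.py <<'E'
import numpy as np, cv2
from cell import get_state, snapshot
def pts(s):
    H,W=s["z_map"].shape; f=H/2/np.tan(np.radians(s["vertical_fov"])/2)
    v,u=np.mgrid[0:H,0:W].astype(float)
    K=np.array([[f,0,s["cx"]],[0,f,s["cy"]],[0,0,1]])
    xd=(u-s["cx"])/f; yd=(v-s["cy"])/f
    x,y=xd.copy(),yd.copy()
    for _ in range(15):
        k=1+s["k1"]*(x*x+y*y); x,y=xd/k,yd/k
    d=np.stack([x,y,np.ones_like(x)],-1)
    R=np.array(s["R"]);t=np.array(s["t"])
    return (d*s["z_map"][...,None]-t)@R, d@R, -R.T@t   # world points, ray dirs, camera centre
def save(s,n): cv2.imwrite("pics/"+n,s["frame"][:,:,::-1])
def rayz(P,px,z):
    _,D,C=P; d=D[int(px[1]),int(px[0])]; return C+d*(z-C[2])/d[2]
E
python3 - <<'E'
from h import *
for n in("scene","side"):
    s=snapshot(n); save(s,n+"0.png"); np.save(n+"0.npy",s,allow_pickle=True)
    print(n,s["vertical_fov"],s["k1"],pts(s)[2])
a=get_state(); print(a)
E
```

```text
scene 54.90593304791114 -0.11172256262241839 [ 1.08277234 -0.78199075  0.92992138]
side 55.41713261861924 -0.010992280236691191 [0.1900833  0.69765044 1.05906372]
{'time_s': 0.1, 'joint_positions': array([ 1.23279464,  0.52195982, -0.03626706,  1.59993104,  0.02122056,
        1.02107005, -0.11280024]), 'qd': array([-0.00026374, -0.00147241, -0.00033358, -0.0010866 ,  0.00129345,
        0.00021866, -0.00080126]), 'tau': array([ 3.10665593e-03, -9.28502512e+01,  1.98423408e+00, -3.70533299e+01,
        1.81485701e-02,  5.43477800e-03, -3.88726150e-06]), 'eef_pos': array([ 0.16523169, -0.60245498,  0.21538774]), 'eef_rot': array([ 9.91052098e-01,  1.33474704e-01, -1.21908538e-04, -4.76472021e-04]), 'wrist_force': array([ 0.0876615 ,  0.12979444, -0.245911  ]), 'wrist_torque': array([ 0.05080709,  0.00635558, -0.01254996]), 'grasp_force': 0.0, 'grip_width': 0.0849875879855967}
```

View pics/scene0.png

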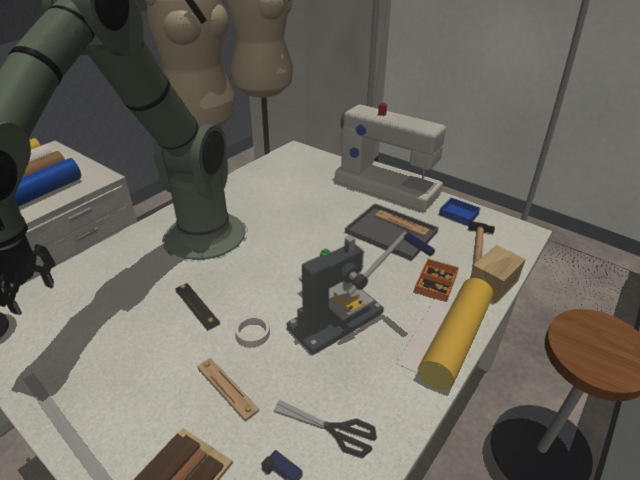

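View pics/side0.png

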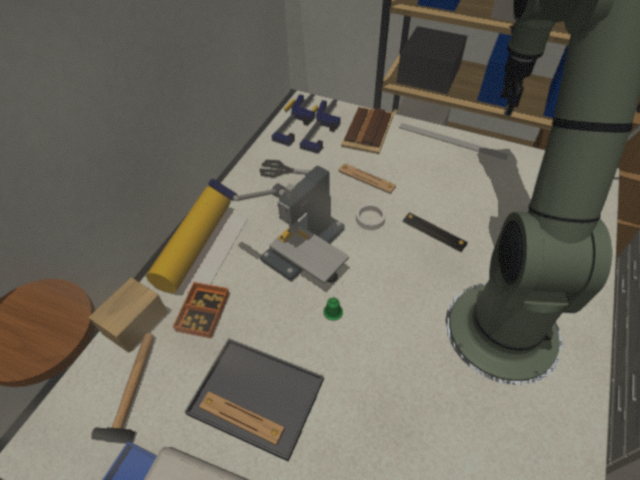

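Scene view: the loose beech handle lies at scene (228,388) / side (366,178). The black bar at scene (197,306) / side (435,231) is the wrong colour, and the beech bar in the grey tray at scene (404,223) / side (242,418) is the finished one. The press is at scene (335,300), with the lever grip at about (418,243). Next I'll measure, and confirm the handle with an enlarged crop.

```bash
python3 - <<'E'
from h import *
S={n:np.load(n+"0.npy",allow_pickle=True).item() for n in("scene","side")}
for n,s in S.items():
    X=pts(s)[0]; hsv=cv2.cvtColor(s["frame"],cv2.COLOR_RGB2HSV); v=s["z_map"]>0
    roi={"scene":(180,340,280,430),"side":(330,155,405,200)}[n]
    m=np.zeros(v.shape,bool); m[roi[1]:roi[3],roi[0]:roi[2]]=1
    w=m&v&(hsv[...,1]>70)&(hsv[...,0]<25)&(hsv[...,0]>5)&(X[...,2]<.03)
    p=X[w]; 
    c=cv2.minAreaRect((p[:,:2]*1000).astype(np.float32)); print(n,"handle",c,w.sum(),"z",np.percentile(p[:,2],[5,50,95]))
    t=v&(abs(X[...,2]-.06)<.004)&(hsv[...,1]<60)
    roi={"scene":(280,250,400,350),"side":(240,220,360,300)}[n]
    m[:]=0;m[roi[1]:roi[3],roi[0]:roi[2]]=1
    p=X[t&m]; print("table",cv2.minAreaRect((p[:,:2]*1000).astype(np.float32)),len(p),np.median(p[:,2]))
    y=m&v&(hsv[...,0]>18)&(hsv[...,0]<32)&(hsv[...,1]>150)&(hsv[...,2]>80)
    p=X[y]; print("yellow",len(p),p.min(0),p.max(0)) if len(p) else 0
    b=v&(hsv[...,0]>100)&(hsv[...,0]<130)&(hsv[...,1]>90)&(X[...,2]>.2)&(X[...,2]<.32)&(X[...,0]>.4)&(X[...,0]<1)
    p=X[b]; print("grip",len(p),p.mean(0),p.min(0),p.max(0)) if len(p) else 0
    k=m&v&(X[...,2]>.222)&(X[...,2]<.238); p=X[k]; print("headtop",cv2.minAreaRect((p[:,:2]*1000).astype(np.float32)) if len(p)>5 else 0,len(p))
f=[]
for n,(a,b,c,d) in {"scene":(280,230,440,350),"side":(210,160,370,280)}.items():
    f.append(cv2.resize(S[n]["frame"][b:d,a:c],(400,300),interpolation=3))
a=cv2.resize(S["scene"]["frame"][345:435,170:290],(400,300),interpolation=3)
b=cv2.resize(S["side"]["frame"][148:208,326:406],(400,300),interpolation=3)
cv2.imwrite("pics/crop1.png",np.vstack([np.hstack(f),np.hstack([a,b])])[:,:,::-1])
E
```

```text
scene handle ((527.643798828125, -402.251953125), (160.90582275390625, 199.66543579101562), 36.710941314697266) 1207 z [0.00875571 0.01216122 0.01575158]
table ((507.2854919433594, -25.726776123046875), (219.67327880859375, 268.01513671875), 65.45938873291016) 642 0.06049347288967362
yellow 78 [ 0.61464097 -0.0480307   0.06014906] [0.6472903  0.0022103  0.07337954]
grip 46 [0.7466847  0.05734106 0.28017841] [0.71019173 0.04273653 0.27751794] [0.78506451 0.06906041 0.28423275]
headtop ((609.519287109375, -54.971435546875), (208.0297393798828, 76.0589370727539), 54.30415725708008) 744
side handle ((516.68798828125, -394.4864807128906), (57.18022155761719, 207.61549377441406), 81.4915542602539) 536 z [0.00536854 0.01026067 0.01549252]
table ((536.9159545898438, -28.35595703125), (177.10781860351562, 199.51214599609375), 74.60477447509766) 1832 0.05877135161756626
yellow 27 [ 0.61631505 -0.0357397   0.05807896] [0.63901075 0.00560525 0.07976735]
grip 113 [ 0.52350093 -1.27607007  0.20972667] [ 0.46787847 -1.34330343  0.20003817] [0.7731141  0.05778891 0.27975215]
headtop 0 0
```

View pics/crop1.png

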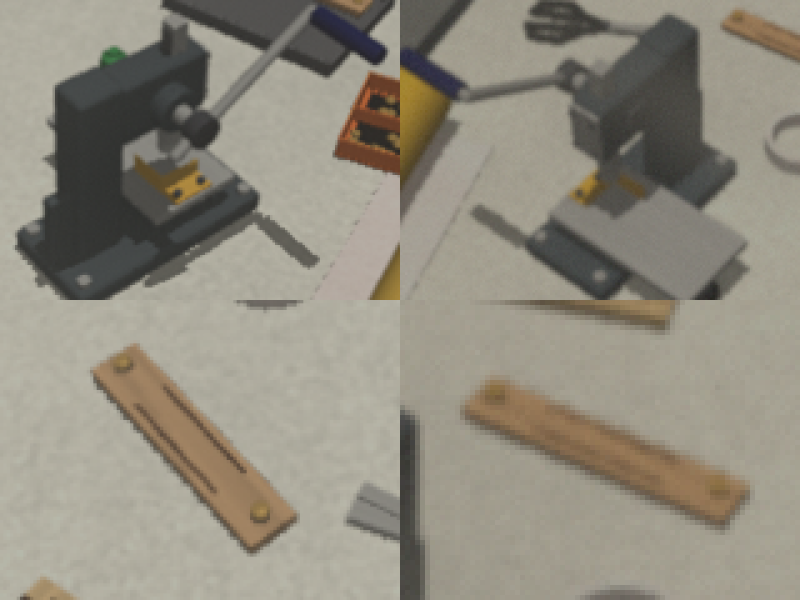

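The crop confirms the target: a beech bar with two raised brass heads, lying right of the press. The press front opens towards world +y and the lever is on the far (+x) side. Next, cleaner fits for pose and heading.

```bash
python3 - <<'E'
from h import *
S={n:np.load(n+"0.npy",allow_pickle=True).item() for n in("scene","side")}
def big(m,k=0):
    m=m.astype(np.uint8)
    if k: m=cv2.morphologyEx(m,cv2.MORPH_OPEN,np.ones((k,k)))
    n,l,st,_=cv2.connectedComponentsWithStats(m); return l==1+np.argmax(st[1:,4])
def box(m): return np.zeros((480,640),bool)
def rect(P,m,z):
    c=cv2.findContours(m.astype(np.uint8),cv2.RETR_EXTERNAL,cv2.CHAIN_APPROX_NONE)[0][0][:,0]
    q=np.array([rayz(P,p,z)[:2] for p in c])*1000
    return cv2.minAreaRect(q.astype(np.float32))
for n,s in S.items():
    P=pts(s);X=P[0]; hsv=cv2.cvtColor(s["frame"],cv2.COLOR_RGB2HSV).astype(int); v=s["z_map"]>0
    def R(a,b,c,d):
        m=np.zeros(v.shape,bool); m[b:d,a:c]=1; return m
    w=big(R(*{"scene":(180,340,270,430),"side":(330,155,405,200)}[n])&(hsv[...,1]>75)&(hsv[...,0]<25)&(hsv[...,0]>4),2)
    print(n,"handle",rect(P,w,.010),w.sum())
    p=X[w]; print("  mean",p.mean(0))
    rv=w&(hsv[...,0]>17)&(hsv[...,1]>110)
    l=cv2.connectedComponentsWithStats(rv.astype(np.uint8)); print("  rivpx",[(c.round(1),rayz(P,c,.02).round(4)) for c,a in zip(l[3][1:],l[2][1:]) if a[4]>3])
    t=big(R(*{"scene":(300,270,400,350),"side":(255,220,360,300)}[n])&v&(abs(X[...,2]-.06)<.006),3)
    print(" table",rect(P,t,.06),t.sum()); p=X[t][:,:2]
    ang={};
    y=R(*{"scene":(320,280,380,320),"side":(270,220,320,250)}[n])&(hsv[...,0]>15)&(hsv[...,0]<32)&(hsv[...,1]>130)&v
    for q in np.argwhere(y)[::4]: pass
    p=X[y]; print(" yellow",len(p),p.min(0).round(3),p.max(0).round(3))
    b=big(R(*{"scene":(395,225,440,262),"side":(200,170,240,200)}[n])&(hsv[...,0]>105)&(hsv[...,0]<130)&(hsv[...,1]>90))
    p=X[b&v]; p=p[p[:,2]>.2]; c=p.mean(0); u,_,vt=np.linalg.svd(p-c); print(" grip",len(p),c,vt[0],rect(P,b,.275))
    k=R(*{"scene":(290,230,380,320),"side":(270,160,335,240)}[n])&v&(abs(X[...,2]-.232)<.006)
    if k.sum()>20: k=big(k,2); print(" head",rect(P,k,.232),k.sum())
E
```

```text
scene handle ((522.3838500976562, -391.2716064453125), (39.97935104370117, 199.98353576660156), 80.44367980957031) 1195
  mean [ 0.53243138 -0.39593339  0.01825489]
  rivpx [(array([206.4, 363.2]), array([ 0.4344, -0.3769,  0.02  ])), (array([247.6, 407.5]), array([ 0.5998, -0.4044,  0.02  ]))]
 table ((604.1297607421875, -15.798492431640625), (112.04871368408203, 91.32490539550781), 74.16016387939453) 527
 yellow 197 [ 0.573 -0.048  0.058] [0.647 0.005 0.081]
 grip 46 [0.7466847  0.05734106 0.28017841] [ 0.95452467 -0.29699116  0.02605576] ((745.006103515625, 63.65381622314453), (7.867586135864258, 77.55618286132812), 74.00446319580078)
 head ((593.3355712890625, -71.15213012695312), (163.3562469482422, 50.78479766845703), 74.73064422607422) 565
side handle ((508.1419677734375, -384.3982849121094), (42.57698440551758, 196.46737670898438), 80.46452331542969) 521
  mean [ 0.5048778  -0.37766124  0.01612132]
  rivpx [(array([344.5, 166. ]), array([ 0.5983, -0.4008,  0.02  ])), (array([389. , 184.6]), array([ 0.4313, -0.3768,  0.02  ]))]
 table ((544.2196044921875, 5.1822509765625), (112.15151977539062, 201.77590942382812), 74.60380554199219) 2034
 yellow 63 [ 0.566 -0.039  0.058] [0.64  0.006 0.08 ]
 grip 2 [0.77230042 0.05385028 0.27834545] [-0.50811024  0.85292089 -0.11979125] ((774.7955322265625, 51.091163635253906), (3.6143288612365723, 0.0), 122.11951446533203)
 head ((577.0183715820312, -61.48858642578125), (167.0543212890625, 50.17546463012695), 76.59813690185547) 674
```

Press: die at about (0.597,-0.016), y axis at -15.4°. Handle centre at about (0.515,-0.389), axis at about -9°. I'll move above the handle and take a close look.

```bash
python3 -m jog '[[0.35,0.213,-0.03,0,0,-0.426],[0.35,0.213,-0.03,0,0,-0.426],[0.35,0.213,-0.03,0,0,-0.426],[0.35,0.213,-0.03,0,0,-0.426],[0.35,0.213,-0.03,0,0,-0.426],[0.35,0.213,-0.03,0,0,-0.426],[0.35,0.213,-0.03,0,0,-0.426],[0.35,0.213,-0.03,0,0,-0.426],[0.35,0.213,-0.03,0,0,-0.426],[0.35,0.213,-0.03,0,0,-0.426],[0.35,0.213,-0.03,0,0,-0.426],[0.35,0.213,-0.03,0,0,-0.426],[0.35,0.213,-0.03,0,0,-0.426],[0.35,0.213,-0.03,0,0,-0.426],[0.35,0.213,-0.03,0,0,-0.426]]'
python3 - <<'E'
from h import *
from cell import r
s=snapshot("wrist"); save(s,"w1.png"); P=pts(s); X=P[0]
hsv=cv2.cvtColor(s["frame"],cv2.COLOR_RGB2HSV).astype(int)
w=(s["z_map"]>0)&(X[...,2]>.006)&(X[...,2]<.03)&(hsv[...,1]>60)&(hsv[...,0]<25)
n,l,st,_=cv2.connectedComponentsWithStats(w.astype(np.uint8)); w=l==1+np.argmax(st[1:,4])
p=X[w]; print(w.sum(),p.mean(0),cv2.minAreaRect((p[:,:2]*1000).astype(np.float32)),np.percentile(p[:,2],[5,50,95]))
print(P[2],r.tcp_to_tips,get_state()["joint_positions"])
s=np.load("side0.npy",allow_pickle=True).item(); X=pts(s)[0]; g=cv2.cvtColor(s["frame"],cv2.COLOR_RGB2HSV).astype(int)
m=(g[...,0]>50)&(g[...,0]<85)&(g[...,1]>150); m[:280]=0;m[330:]=0;m[:,360:]=0; print("thread",X[m].mean(0))
E
```

```text
time_s: 1.35
eef_pos: [0.5143, -0.3908, 0.186]
eef_rot: [0.997, -0.08, -0.0, 0.0]
wrist_force: [-0.2, 0.1, 0.4]
grip_width: 0.0855
grasp_force: 0.0
20144 [ 0.59757264 -0.57728137  0.02097934] ((596.584716796875, -594.4801635742188), (139.94606018066406, 151.73651123046875), 5.745222568511963) [0.01201077 0.02438922 0.02613058]
[ 0.597068   -0.40319671  0.34500397] 0.008 [ 0.54965003  0.58534746  0.01218908  1.57175979 -0.00774454  0.98448797
 -1.16665627]
thread [0.41414549 0.13529283 0.02494122]
```

View pics/w1.png

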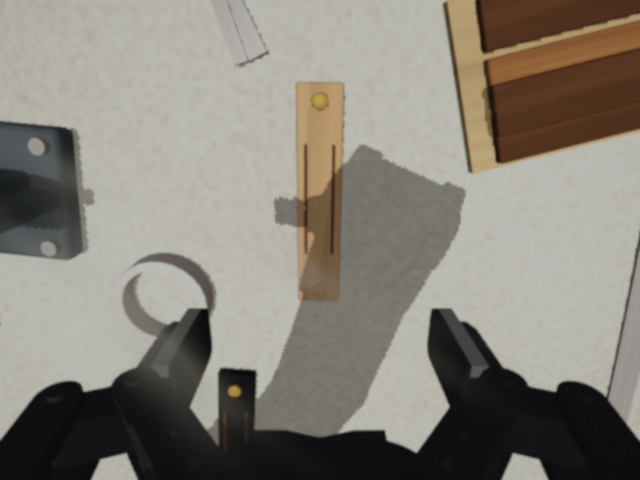

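The wrist view shows the handle at columns 297–344, rows 82–300, nearly square to the fingers. The far head is at (319,100) and the near one at (316,293).

```bash
python3 - <<'E'
from h import *
s=snapshot("wrist"); P=pts(s); X=P[0]
hsv=cv2.cvtColor(s["frame"],cv2.COLOR_RGB2HSV).astype(int)
w=(hsv[...,1]>70)&(hsv[...,0]<28)&(np.indices(hsv.shape[:2])[0]<310)&(abs(np.indices(hsv.shape[:2])[1]-320)<45)&(np.indices(hsv.shape[:2])[0]>65)
w=cv2.morphologyEx(w.astype(np.uint8),cv2.MORPH_OPEN,np.ones((3,3)))
c=max(cv2.findContours(w,0,1)[0],key=cv2.contourArea)[:,0]
q=np.array([rayz(P,p,.012)[:2]*1000 for p in c]).astype(np.float32); print(cv2.minAreaRect(q), np.median(X[150:180,315:325,2]))
for px in((319.5,100),(316,293)): print(rayz(P,px,.02))
E
```

```text
((516.8060913085938, -390.0141906738281), (39.31414794921875, 197.4470672607422), 80.23719787597656) 0.013075181046448848
[ 0.60092908 -0.40362908  0.02      ]
[ 0.43056244 -0.37315717  0.02      ]
```

```bash
python3 -m jog '[[0.001,0.001,-0.04,0,0,-0.01],[0.001,0.001,-0.08,0,0,-0.01],[0.001,0.001,-0.12,0,0,-0.01],[0.001,0.001,-0.15,0,0,-0.01],[0.001,0.001,-0.165,0,0,-0.01],[0.001,0.001,-0.174,0,0,-0.01],[0.001,0.001,-0.174,0,0,-0.01],[0.001,0.001,-0.174,0,0,-0.01]]'; python3 -m jog '[[0,0,0,0,0,0],[0,0,0,0,0,0],[0,0,0,0,0,0],[0,0,0,0,0,0],[0,0,0,0,0,0],[0,0,0,0,0,0]]' 0.03 40
```

```text
time_s: 2.12
eef_pos: [0.5165, -0.3892, 0.0126]
eef_rot: [0.996, -0.084, 0.0, 0.0]
wrist_force: [-0.3, -0.2, 0.7]
grip_width: 0.0861
grasp_force: 0.0
time_s: 2.62
eef_pos: [0.5164, -0.3888, 0.0121]
eef_rot: [0.996, -0.084, 0.0, 0.0]
wrist_force: [-0.1, 0.7, 0.8]
grip_width: 0.0299
grasp_force: 0.0
```

```bash
python3 - <<'E'
from h import *
s=snapshot("wrist"); save(s,"w2.png"); print(get_state()["grip_width"],get_state()["grasp_force"])
E
```

```text
0.030026136145128644 0.0
```

View pics/w2.png

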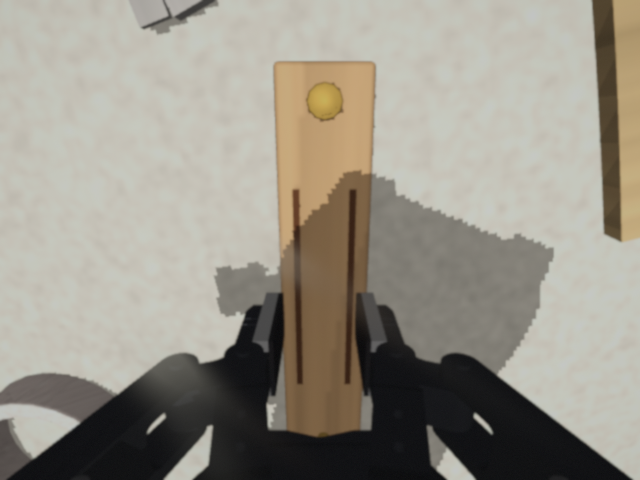

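The fingers closed just above the wood: partly open, the pads stand farther back. I'll open to 52 mm and go lower, watching for bench contact.

```bash
python3 -m jog '[[0,0,0.004,0,0,0],[0,0,0.004,0,0,0],[0,0,0.004,0,0,0],[0,0,0.004,0,0,0],[0,0,0,0,0,0],[0,0,-0.004,0,0,0],[0,0,-0.006,0,0,0],[0,0,-0.006,0,0,0]]' 0.052; python3 -m jog '[[0,0,-0.001,0,0,0],[0,0,-0.002,0,0,0],[0,0,-0.003,0,0,0],[0,0,-0.003,0,0,0]]'
```

```text
time_s: 3.33
eef_pos: [0.516, -0.3884, 0.005]
eef_rot: [0.996, -0.084, -0.001, -0.0]
wrist_force: [-1.2, 0.8, -0.5]
grip_width: 0.052
grasp_force: 0.0
time_s: 3.67
eef_pos: [0.5163, -0.3887, 0.0027]
eef_rot: [0.996, -0.084, -0.0, -0.0]
wrist_force: [-0.1, 0.1, 0.3]
grip_width: 0.052
grasp_force: 0.0
```

```bash
python3 -m jog '[[0,0,-0.001,0,0,0],[0,0,-0.001,0,0,0],[0,0,-0.001,0,0,0],[0,0,-0.001,0,0,0],[0,0,-0.001,0,0,0],[0,0,-0.001,0,0,0]]' 0.03 40
```

```text
time_s: 4.17
eef_pos: [0.5164, -0.3887, 0.0019]
eef_rot: [0.996, -0.084, 0.0, 0.0]
wrist_force: [0.1, -0.4, 0.0]
grip_width: 0.0299
grasp_force: 0.0
```

```bash
python3 - <<'E'
from h import *
s=snapshot("scene"); w=snapshot("wrist"); d=snapshot("side")
a=cv2.resize(s["frame"][320:440,150:310],(400,300),interpolation=3)
b=cv2.resize(d["frame"][130:220,310:430],(400,300),interpolation=3)
c=cv2.resize(w["frame"],(400,300),interpolation=3)
cv2.imwrite("pics/c3.png",np.vstack([np.hstack([a,b]),np.hstack([c,c*0])])[:,:,::-1])
E
```

```text
(no output)
```

View pics/c3.png

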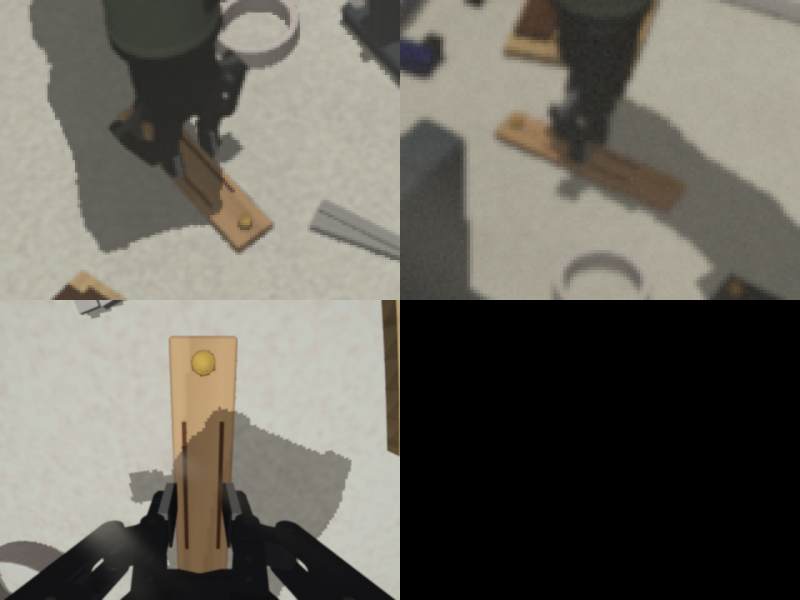

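```bash
python3 - <<'E'
from h import *
s=snapshot("wrist"); X=pts(s)[0]; z=s["z_map"]
q=get_state(); from scipy.spatial.transform import Rotation as Ro
T=Ro.from_quat(q["eef_rot"])
L=(T.inv().apply((X-q["eef_pos"]).reshape(-1,3))).reshape(X.shape)*1000
for r_ in range(280,440,20):
    print(r_,[(c,X[r_,c].round(3).tolist()) for c in (262,270,278,320,362,370,378) if z[r_,c]>0])
m=(z>0)&(z<.33); m[:270]=0
for lo,hi in((-60,0),(0,60)):
    k=m&(L[...,1]>lo)&(L[...,1]<hi)&(L[...,2]>-25); p=L[k]; print(lo,len(p),p[:,2].max() if len(p) else 0, np.percentile(p,[1,99],axis=0).round(1) if len(p) else 0)
E
```

```text
280 [(262, [0.528, -0.363, 0.001]), (270, [0.527, -0.367, 0.001]), (320, [0.529, -0.39, 0.012]), (362, [0.526, -0.408, 0.012]), (370, [0.525, -0.411, 0.012]), (378, [0.519, -0.416, 0.001])]
300 [(262, [0.517, -0.361, 0.0]), (270, [0.532, -0.371, 0.029]), (278, [0.531, -0.374, 0.029]), (320, [0.52, -0.389, 0.013]), (362, [0.526, -0.406, 0.029]), (370, [0.525, -0.409, 0.03]), (378, [0.509, -0.415, 0.001])]
320 [(262, [0.532, -0.37, 0.043]), (270, [0.531, -0.373, 0.043]), (278, [0.529, -0.375, 0.04]), (320, [0.51, -0.387, 0.013]), (362, [0.525, -0.405, 0.042]), (370, [0.526, -0.407, 0.044]), (378, [0.524, -0.41, 0.043])]
340 [(262, [0.532, -0.372, 0.056]), (270, [0.531, -0.374, 0.056]), (278, [0.522, -0.374, 0.042]), (320, [0.5, -0.385, 0.014]), (362, [0.518, -0.404, 0.045]), (370, [0.525, -0.406, 0.055]), (378, [0.525, -0.409, 0.055])]
360 [(262, [0.532, -0.374, 0.068]), (270, [0.523, -0.372, 0.055]), (278, [0.515, -0.372, 0.045]), (320, [0.488, -0.383, 0.012]), (362, [0.512, -0.402, 0.047]), (370, [0.519, -0.405, 0.057]), (378, [0.526, -0.407, 0.067])]
380 [(262, [0.532, -0.375, 0.076]), (270, [0.516, -0.371, 0.056]), (278, [0.471, -0.359, 0.0]), (320, [0.478, -0.382, 0.013]), (362, [0.507, -0.401, 0.052]), (370, [0.513, -0.404, 0.059]), (378, [0.526, -0.406, 0.076])]
400 [(262, [0.537, -0.378, 0.089]), (270, [0.46, -0.352, 0.001]), (278, [0.459, -0.356, 0.001]), (320, [0.466, -0.38, 0.013]), (362, [0.462, -0.4, 0.012]), (370, [0.451, -0.404, 0.001]), (378, [0.532, -0.404, 0.089])]
420 [(262, [0.536, -0.378, 0.095]), (270, [0.446, -0.349, 0.001]), (278, [0.446, -0.353, 0.001]), (320, [0.454, -0.378, 0.013]), (362, [0.45, -0.398, 0.012]), (370, [0.438, -0.402, 0.001]), (378, [0.532, -0.404, 0.095])]
-60 12177 2.8957561201790734 [[-77.6 -59.4 -22.4]
 [ 16.4  -0.1   2.1]]
0 11864 3.0940620685599893 [[-76.5   0.4 -22.1]
 [ 16.6  59.5   2. ]]
```

The depth map puts the finger bottoms at z≈0.022 while the TCP reads 0.002, so the tips really sit about 20 mm above the TCP at this opening. I'll reopen and go lower in steps, watching the force.

```bash
python3 -m jog '[[0,0,0,0,0,0],[0,0,0,0,0,0],[0,0,0,0,0,0],[0,0,0,0,0,0],[0,0,-0.004,0,0,0],[0,0,-0.007,0,0,0],[0,0,-0.01,0,0,0],[0,0,-0.01,0,0,0]]' 0.054; python3 -m jog '[[0,0,-0.002,0,0,0],[0,0,-0.004,0,0,0],[0,0,-0.005,0,0,0],[0,0,-0.005,0,0,0]]'
python3 - <<'E'
from h import *
s=snapshot("wrist"); X=pts(s)[0]
for c in range(220,440,8):
    col=X[250:340,c,2]; i=np.argmax(col>.016); print(c,250+i,X[250+i,c].round(3),end=' | ')
E
```

```text
time_s: 5.03
eef_pos: [0.516, -0.3884, -0.009]
eef_rot: [0.996, -0.084, -0.0, -0.0]
wrist_force: [-1.2, 0.1, -0.5]
grip_width: 0.0542
grasp_force: 0.0
time_s: 5.37
eef_pos: [0.5162, -0.3886, -0.0134]
eef_rot: [0.996, -0.084, -0.0, -0.0]
wrist_force: [-0.8, 0.1, 0.2]
grip_width: 0.0541
grasp_force: 0.0
220 313 [ 0.531 -0.352  0.017] | 228 286 [ 0.599 -0.402  0.146] | 236 266 [ 0.599 -0.402  0.146] | 244 302 [ 0.533 -0.362  0.016] | 252 250 [ 0.548 -0.365  0.   ] | 260 250 [ 0.548 -0.369  0.001] | 268 286 [ 0.599 -0.402  0.146] | 276 309 [ 0.599 -0.402  0.146] | 284 250 [ 0.55  -0.38   0.012] | 292 322 [ 0.599 -0.402  0.146] | 300 250 [ 0.549 -0.386  0.013] | 308 305 [ 0.599 -0.402  0.146] | 316 250 [ 0.549 -0.392  0.013] | 324 250 [ 0.548 -0.395  0.012] | 332 330 [ 0.599 -0.402  0.146] | 340 250 [ 0.547 -0.401  0.013] | 348 250 [ 0.547 -0.404  0.013] | 356 250 [ 0.547 -0.407  0.015] | 364 250 [ 0.546 -0.41   0.014] | 372 250 [ 0.545 -0.413  0.013] | 380 250 [ 0.539 -0.417 -0.   ] | 388 314 [ 0.599 -0.402  0.146] | 396 303 [ 0.523 -0.419  0.016] | 404 304 [ 0.523 -0.421  0.017] | 412 312 [ 0.519 -0.424  0.017] | 420 312 [ 0.518 -0.427  0.016] | 428 320 [ 0.517 -0.429  0.021] | 436 336 [ 0.518 -0.429  0.033] |
```

```bash
python3 -m jog '[[0,0,-0.002,0,0,0],[0,0,-0.004,0,0,0],[0,0,-0.004,0,0,0]]'; python3 -m jog '[[0,0,0,0,0,0],[0,0,0,0,0,0],[0,0,0,0,0,0],[0,0,0,0,0,0],[0,0,0,0,0,0]]' 0.03 40
```

```text
time_s: 5.67
eef_pos: [0.5162, -0.3886, -0.0175]
eef_rot: [0.996, -0.084, -0.0, -0.0]
wrist_force: [-1.0, -0.1, -0.0]
grip_width: 0.054
grasp_force: 0.0
time_s: 6.08
eef_pos: [0.5167, -0.3891, -0.0166]
eef_rot: [0.996, -0.084, 0.0, 0.0]
wrist_force: [0.4, -0.9, 5.9]
grip_width: 0.0391
grasp_force: 44.6
```

Gripped (39 mm, 45 N). I'll lift clear of the press (top at 267 mm) and carry it across.

```bash
python3 -m jog '[[0,0,0.03,0,0,0],[0,0,0.07,0,0,0],[0,0,0.11,0,0,0],[0,0,0.15,0,0,0],[0,0,0.19,0,0,0],[0,0,0.23,0,0,0],[0,0,0.27,0,0,0],[-0.005,0.035,0.3,0,0,-0.02],[-0.01,0.075,0.31,0,0,-0.05],[-0.015,0.115,0.31,0,0,-0.08],[-0.02,0.155,0.31,0,0,-0.101],[-0.025,0.195,0.31,0,0,-0.101],[-0.03,0.235,0.31,0,0,-0.101],[-0.035,0.275,0.31,0,0,-0.101],[-0.04,0.315,0.31,0,0,-0.101],[-0.045,0.355,0.31,0,0,-0.101],[-0.05,0.395,0.31,0,0,-0.101],[-0.051,0.421,0.31,0,0,-0.101],[-0.051,0.421,0.31,0,0,-0.101],[-0.051,0.421,0.31,0,0,-0.101]]'
python3 - <<'E'
from h import *
q=get_state(); print(q["joint_positions"])
s=snapshot("wrist"); save(s,"w4.png"); np.save("w4.npy",s,allow_pickle=True)
E
```

```text
time_s: 7.75
eef_pos: [0.4651, 0.0335, 0.293]
eef_rot: [0.991, -0.133, 0.0, -0.0]
wrist_force: [-0.2, -0.6, -0.7]
grip_width: 0.0389
grasp_force: 41.1
[-0.06011991  0.18549059 -0.16139545  1.89294319  0.033847    1.0655498
 -2.07247327]
```

View pics/w4.png

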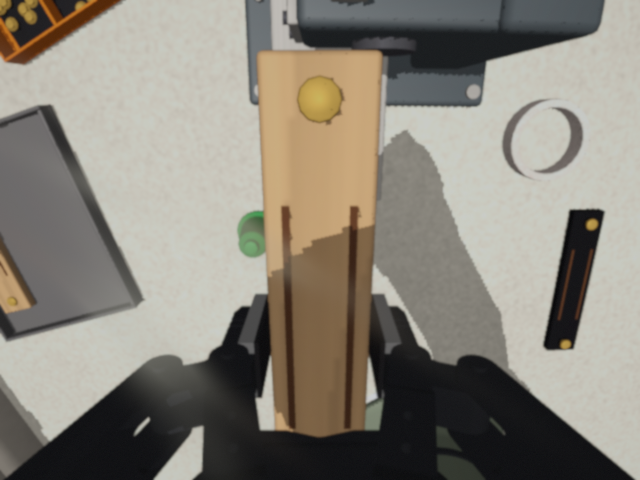

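The wrist view shows the handle square to the press. The head's near edge is at row ~38, columns 297–600, and the spool at (252,232) is clear on the left. I'll check the press position from this view before lowering.

```bash
python3 - <<'E'
from h import *
s=np.load("w4.npy",allow_pickle=True).item(); X=pts(s)[0]; z=X[...,2]; v=s["z_map"]>0
th=np.radians(-15.4); yp=np.array([np.cos(th),np.sin(th)]); xp=np.array([yp[1],-yp[0]]); die=np.array([.597,-.016])
rel=np.stack([(X[...,:2]-die)@xp,(X[...,:2]-die)@yp],-1)*1000
def st(n,m): 
    p=rel[m]; print(n,m.sum(),np.percentile(p,[1,50,99],axis=0).round(1).tolist()) if m.sum()>20 else print(n,0)
R=np.zeros(v.shape,bool); R[:120]=1
h=R&v&(abs(z-.232)<.006); st("headtop",h)
f=R&v&(abs(z-.026)<.005); st("foot",f)
t=v&(abs(z-.06)<.005); st("table",t)
# heading from the head's -y edge: lowest head row per column
c=[np.where(h[:,u])[0].max() for u in range(330,580) if h[:,u].any()]; us=[u for u in range(330,580) if h[:,u].any()]
e=np.array([X[a,u,:2] for a,u in zip(c,us)]); e=e[20:-20]
p=np.polyfit(e[:,1],e[:,0],1); print("edge angle deg (press x dir)",np.degrees(np.arctan(p[0])))
print("edge y_press",np.median((e-die)@yp))
E
```

```text
headtop 8908 [[-29.2, -20.1], [42.8, -13.2], [129.5, -4.9]]
foot 7348 [[-347.9, -67.1], [74.0, -28.4], [267.8, 42.9]]
table 2415 [[-473.6, -558.1], [-44.9, -30.0], [174.2, 33.7]]
edge angle deg (press x dir) 16.137520641468925
edge y_press -0.01904562396362526
```

```bash
python3 -m jog '[[0,0,-0.04,0,0,0],[0,0,-0.08,0,0,0],[0,0,-0.12,0,0,0],[0,0,-0.16,0,0,0],[0,0,-0.2,0,0,0],[0,0,-0.225,0,0,0],[0,0,-0.24,0,0,0],[0,0,-0.24,0,0,0],[0.01,-0.003,-0.24,0,0,0],[0.02,-0.0055,-0.24,0,0,0],[0.03,-0.008,-0.24,0,0,0],[0.04,-0.011,-0.24,0,0,0],[0.046,-0.0127,-0.24,0,0,0],[0.046,-0.0127,-0.24,0,0,0]]'; python3 -m jog '[[0,0,-0.003,0,0,0],[0,0,-0.005,0,0,0],[0,0,-0.0065,0,0,0],[0,0,-0.008,0,0,0],[0,0,-0.008,0,0,0]]'
```

```text
time_s: 8.97
eef_pos: [0.5131, 0.0189, 0.0533]
eef_rot: [0.991, -0.135, 0.001, -0.0]
wrist_force: [-0.3, -0.8, -0.9]
grip_width: 0.0391
grasp_force: 41.1
time_s: 9.38
eef_pos: [0.511, 0.0197, 0.0446]
eef_rot: [0.991, -0.134, -0.0, 0.0]
wrist_force: [-0.3, -1.3, -0.8]
grip_width: 0.0385
grasp_force: 41.1
```

```bash
python3 -m jog '[[0,0,-0.0015,0,0,0],[0,0,-0.0015,0,0,0]]';  python3 -m jog '[[-0.0008,-0.0029,-0.0015,0,0,0],[-0.0016,-0.0058,-0.0015,0,0,0],[-0.0024,-0.0087,-0.0015,0,0,0],[-0.0024,-0.0087,-0.0015,0,0,0]]'; python3 -m jog '[[-0.0003,-0.001,0,0,0,0],[-0.0006,-0.002,0,0,0,0],[-0.0006,-0.002,0,0,0,0]]'
```

```text
time_s: 9.55
eef_pos: [0.5113, 0.0197, 0.0435]
eef_rot: [0.991, -0.134, 0.0, -0.0]
wrist_force: [0.3, 0.3, -0.3]
grip_width: 0.0391
grasp_force: 41.4
time_s: 9.88
eef_pos: [0.511, 0.0129, 0.0433]
eef_rot: [0.991, -0.133, 0.002, -0.002]
wrist_force: [0.7, 10.2, 22.4]
grip_width: 0.0386
grasp_force: 58.7
time_s: 10.13
eef_pos: [0.5107, 0.0112, 0.0433]
eef_rot: [0.991, -0.133, 0.002, -0.002]
wrist_force: [2.7, 12.7, 21.0]
grip_width: 0.0389
grasp_force: 57.9
```

```bash
python3 -m jog '[[0,0,0.001,0,0,0],[0,0,0.001,0,0,0]]';  python3 -m jog '[[0.003,-0.0008,0.001,0,0,0],[0.006,-0.0016,0.001,0,0,0],[0.0075,-0.002,0.001,0,0,0],[0.0075,-0.002,0.001,0,0,0]]'
python3 - <<'E'
from h import *
o=[]
for n,(a,b,c,d) in {"scene":(290,250,410,340),"side":(240,190,360,280)}.items():
    s=snapshot(n); o.append(cv2.resize(s["frame"][b:d,a:c],(400,300),interpolation=3))
cv2.imwrite("pics/c5.png",np.hstack(o)[:,:,::-1])
E
```

```text
time_s: 10.3
eef_pos: [0.5089, 0.0094, 0.0434]
eef_rot: [0.991, -0.134, 0.001, -0.0]
wrist_force: [-0.5, 5.4, 13.5]
grip_width: 0.039
grasp_force: 50.0
time_s: 10.63
eef_pos: [0.516, 0.0065, 0.0437]
eef_rot: [0.991, -0.134, -0.0, 0.0]
wrist_force: [-0.1, -0.1, -0.9]
grip_width: 0.0389
grasp_force: 41.1
```

View pics/c5.png

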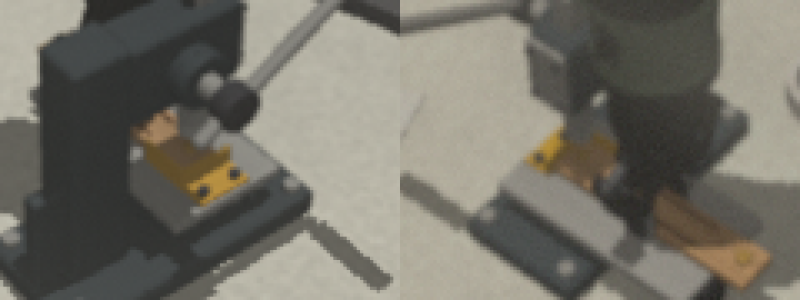

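The crops show the handle's end at the yellow end leg and its edge near the back leg. The force is about zero, so I'll nudge it into both legs.

```bash
python3 -m jog '[[-0.0004,-0.0014,0,0,0,0],[-0.0008,-0.0029,0,0,0,0],[-0.0008,-0.0029,0,0,0,0]]';  python3 -m jog '[[0.002,-0.0005,0,0,0,0],[0.004,-0.001,0,0,0,0],[0.004,-0.001,0,0,0,0]]'
```

```text
time_s: 10.98
eef_pos: [0.515, 0.0045, 0.0439]
eef_rot: [0.991, -0.134, 0.0, -0.0]
wrist_force: [-0.6, 3.1, -1.1]
grip_width: 0.0386
grasp_force: 41.2
time_s: 11.23
eef_pos: [0.5173, 0.0038, 0.0435]
eef_rot: [0.991, -0.134, -0.002, -0.0]
wrist_force: [-8.6, 7.5, 2.9]
grip_width: 0.0387
grasp_force: 41.8
```

```bash
python3 -c "
from cell import get_state;q=get_state();print(q['wrist_force'],q['wrist_torque'],q['eef_pos'])"
```

```text
[-8.60990142  7.50133964  2.86068468] [1.62816876 1.90121908 0.19471932] [0.5172972  0.00382466 0.04349848]
```

The handle is seated against both legs (−8.6 N on its end, +7.5 N on its edge). I'll release, rise, and look at the lever grip.

```bash
python3 -m jog '[[0,0,0,0,0,0],[0,0,0,0,0,0],[0,0,0,0,0,0],[0,0,0,0,0,0],[0,0,0.01,0,0,0],[0,0,0.04,0,0,0],[0,0,0.08,0,0,0],[0,0,0.12,0,0,0],[0,0,0.16,0,0,0],[0,0,0.2,0,0,0],[0,0,0.24,0,0,0],[0,0,0.28,0,0,0],[0.02,0.01,0.31,0,0,0],[0.055,0.03,0.316,0,0,0],[0.09,0.05,0.316,0,0,0],[0.125,0.07,0.316,0,0,0],[0.143,0.081,0.316,0,0,0],[0.143,0.081,0.316,0,0,0],[0.143,0.081,0.316,0,0,0]]' 0.06 40
python3 - <<'E'
from h import *
s=snapshot("wrist"); save(s,"w6.png"); np.save("w6.npy",s,allow_pickle=True)
P=pts(s);X=P[0];v=s["z_map"]>0;hsv=cv2.cvtColor(s["frame"],cv2.COLOR_RGB2HSV).astype(int)
b=v&(hsv[...,0]>105)&(hsv[...,0]<130)&(hsv[...,1]>90)&(X[...,2]>.2)&(X[...,2]<.3)
n,l,st,_=cv2.connectedComponentsWithStats(b.astype(np.uint8)); b=l==1+np.argmax(st[1:,4])
p=X[b]; t=p[p[:,2]>np.percentile(p[:,2],98)-.004]
print(len(p),p.mean(0),"top",t.mean(0),np.percentile(p[:,2],98),cv2.minAreaRect((p[:,:2]*1000).astype(np.float32)),st[1:].max(0))
# handle check from side
s=snapshot("side"); P=pts(s);X=P[0];hsv=cv2.cvtColor(s["frame"],cv2.COLOR_RGB2HSV).astype(int)
w=(hsv[...,1]>75)&(hsv[...,0]<22)&(hsv[...,0]>4)&(abs(X[...,2]-.07)<.012); w[:200]=0;w[310:]=0;w[:,:250]=0;w[:,380:]=0
p=X[w]; print("handle z",np.percentile(p[:,2],[5,50,95]),cv2.minAreaRect((p[:,:2]*1000).astype(np.float32)))
cv2.imwrite("pics/c6.png",np.hstack([cv2.imread("pics/w6.png")[::1,::1][60:420,:400],cv2.resize(s["frame"][190:290,250:360,::-1],(396,360),interpolation=3)]))
E
```

```text
time_s: 12.82
eef_pos: [0.662, 0.0846, 0.3596]
eef_rot: [0.991, -0.134, -0.001, 0.0]
wrist_force: [-0.1, -0.9, -0.1]
grip_width: 0.06
grasp_force: 0.0
4747 [0.74801327 0.05920693 0.28010997] top [0.74802163 0.05902011 0.28095967] 0.28282098391885413 ((746.0901489257812, 59.340476989746094), (20.2137451171875, 82.53645324707031), 74.6807632446289) [ 307   20   34  148 4747]
handle z [0.06383682 0.0704019  0.07662889] ((526.640380859375, -5.79522705078125), (64.89976501464844, 227.4544677734375), 77.08656311035156)
```

View pics/c6.png

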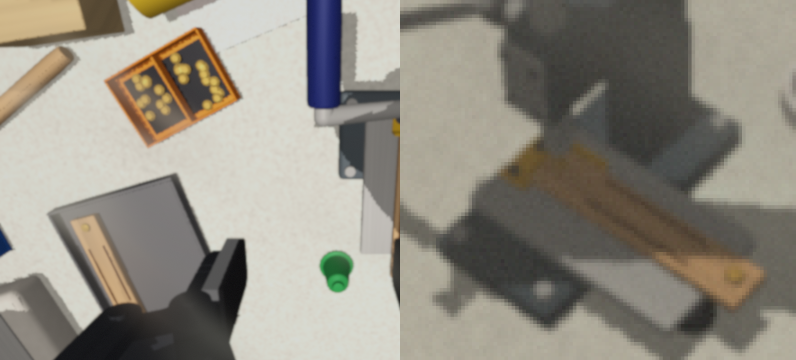

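The handle lies flush in the bracket. Its rivet is at the ram, with the lever's blue grip seen end-on at wrist (323,80). Grip centre at about (0.746,0.059,0.270). I'll pinch it 12 mm outboard of the middle.

```bash
python3 -m jog '[[0.035,-0.01,-0.01,0,0,0],[0.07,-0.02,-0.02,0,0,0],[0.0956,-0.0285,-0.03,0,0,0],[0.0956,-0.0285,-0.06,0,0,0],[0.0956,-0.0285,-0.09,0,0,0],[0.0956,-0.0285,-0.11,0,0,0],[0.0956,-0.0285,-0.12,0,0,0],[0.0956,-0.0285,-0.12,0,0,0]]' 0.06 30; python3 -m jog '[[0,0,0,0,0,0],[0,0,0,0,0,0],[0,0,0,0,0,0],[0,0,0,0,0,0],[0,0,0,0,0,0]]' 0.01 30
```

```text
time_s: 13.58
eef_pos: [0.7565, 0.0546, 0.2387]
eef_rot: [0.991, -0.134, -0.001, 0.0]
wrist_force: [-0.8, -0.4, -0.2]
grip_width: 0.0597
grasp_force: 0.0
time_s: 14.0
eef_pos: [0.7582, 0.0558, 0.2412]
eef_rot: [0.991, -0.134, 0.001, -0.0]
wrist_force: [2.8, 2.1, 3.5]
grip_width: 0.0204
grasp_force: 30.1
```

```bash
python3 -m jog '[[0.002,0.0073,-0.0149,0,0,0],[0.0036,0.0131,-0.0306,0,0,0],[0.0048,0.0173,-0.0467,0,0,0],[0.0055,0.0199,-0.0633,0,0,0],[0.0057,0.0206,-0.08,0,0,0],[0.0055,0.0199,-0.0967,0,0,0],[0.0048,0.0173,-0.1133,0,0,0],[0.0036,0.0131,-0.1294,0,0,0],[0.002,0.0073,-0.1451,0,0,0],[0,0,-0.16,0,0,0],[0,0,-0.16,0,0,0]]'
```

```text
time_s: 14.92
eef_pos: [0.759, 0.0581, 0.078]
eef_rot: [0.991, -0.134, 0.001, -0.002]
wrist_force: [14.3, 16.4, -3.2]
grip_width: 0.0211
grasp_force: 36.5
```

```bash
python3 -m jog '[[-0.001,-0.003,-0.008,0,0,0],[-0.0016,-0.0058,-0.014,0,0,0],[-0.003,-0.011,-0.021,0,0,0],[-0.0044,-0.016,-0.0275,0,0,0],[-0.0044,-0.016,-0.0275,0,0,0]]'; python3 -m jog '[[-0.001,-0.004,-0.005,0,0,0],[-0.002,-0.008,-0.01,0,0,0],[-0.002,-0.008,-0.01,0,0,0]]'
```

```text
time_s: 15.33
eef_pos: [0.755, 0.0432, 0.0523]
eef_rot: [0.991, -0.133, 0.002, -0.003]
wrist_force: [13.4, 16.8, -3.5]
grip_width: 0.0207
grasp_force: 38.2
time_s: 15.58
eef_pos: [0.753, 0.0357, 0.0423]
eef_rot: [0.991, -0.133, 0.002, -0.003]
wrist_force: [15.4, 19.7, -6.7]
grip_width: 0.0212
grasp_force: 38.7
```

```bash
python3 - <<'E'
from h import *
for n in("scene","wrist"):
    s=snapshot(n); X=pts(s)[0];v=s["z_map"]>0;hsv=cv2.cvtColor(s["frame"],cv2.COLOR_RGB2HSV).astype(int)
    b=v&(hsv[...,0]>105)&(hsv[...,0]<130)&(hsv[...,1]>90)&(X[...,2]>.04)&(X[...,2]<.3)&(abs(X[...,0]-.75)<.08)&(abs(X[...,1]-.03)<.1)
    p=X[b]; print(n,len(p),p.mean(0),np.percentile(p[:,2],[2,50,98])) if len(p) else print(n,0)
    if n=="scene": cv2.imwrite("pics/c7.png",cv2.resize(s["frame"][200:350,270:470,::-1],(800,600),interpolation=3))
E
```

```text
scene 0
wrist 7826 [0.75229924 0.03734192 0.09262095] [0.08704039 0.0929331  0.09503519]
```

View pics/c7.png

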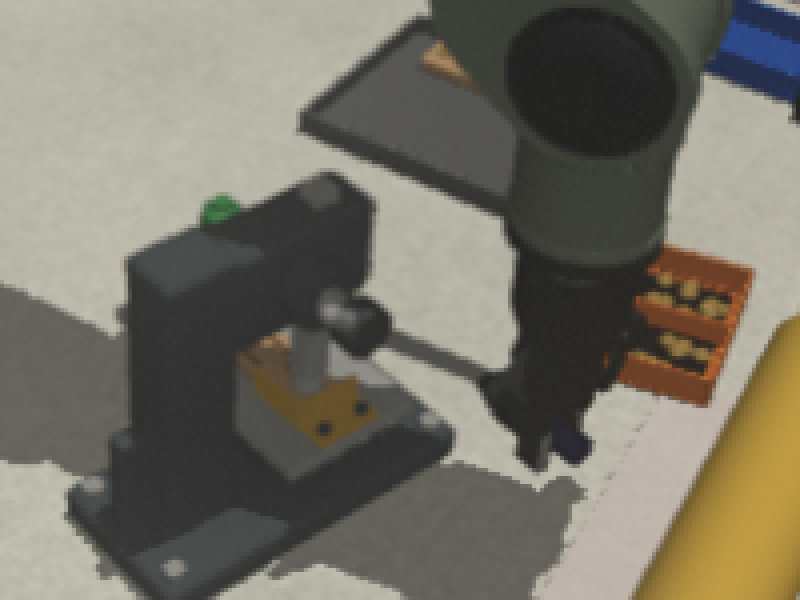

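The lever is down to about 1.26 rad: the bar is at z≈0.083 and has slipped about 10 mm in the pads. I'll grip harder and go the rest of the way.

```bash
python3 -m jog '[[0,0,0,0,0,0],[0,0,0,0,0,0],[-0.0005,-0.002,-0.004,0,0,0],[-0.001,-0.004,-0.008,0,0,0],[-0.0015,-0.006,-0.012,0,0,0],[-0.0015,-0.006,-0.014,0,0,0],[-0.0015,-0.006,-0.014,0,0,0]]' 0.01 80
cat > bar.py <<'E'
from h import *
s=snapshot("wrist"); X=pts(s)[0];v=s["z_map"]>0;hsv=cv2.cvtColor(s["frame"],cv2.COLOR_RGB2HSV).astype(int)
b=v&(hsv[...,0]>105)&(hsv[...,0]<130)&(hsv[...,1]>90)&(X[...,2]>.04)&(X[...,2]<.3)&(abs(X[...,0]-.75)<.08)&(abs(X[...,1]-.03)<.1)
p=X[b]; print(len(p),p.mean(0),np.percentile(p[:,2],[2,50,98])); z=np.median(p[:,2])-.0105
print("lever",np.radians(30)-np.arcsin((z-.19)/.16))
E
python3 bar.py
```

```text
time_s: 16.27
eef_pos: [0.7506, 0.0262, 0.0315]
eef_rot: [0.991, -0.134, 0.001, -0.0]
wrist_force: [-12.2, 2.0, 33.4]
grip_width: 0.0201
grasp_force: 83.9
7857 [0.75054038 0.02747197 0.08249443] [0.07721837 0.08279559 0.08483277]
lever 1.3502283132059192
```

The lever is at its stop (1.35 rad). I'll bring it back up along the arc, release, and rise to look.

```bash
python3 -m jog '[[0.0026,0.0094,0.01,0,0,0],[0.0054,0.0196,0.023,0,0,0],[0.0078,0.0283,0.037,0,0,0],[0.0098,0.0357,0.052,0,0,0],[0.0114,0.0415,0.0676,0,0,0],[0.0126,0.0456,0.0837,0,0,0],[0.0133,0.0482,0.1,0,0,0],[0.0135,0.049,0.117,0,0,0],[0.0133,0.0482,0.1337,0,0,0],[0.0126,0.0456,0.15,0,0,0],[0.0114,0.0415,0.1664,0,0,0],[0.0098,0.0357,0.182,0,0,0],[0.0078,0.0283,0.197,0,0,0],[0.0078,0.0283,0.199,0,0,0]]' 0.01 40
python3 bar.py
```

```text
time_s: 17.48
eef_pos: [0.7587, 0.0596, 0.2323]
eef_rot: [0.991, -0.132, 0.002, -0.005]
wrist_force: [3.4, 21.9, 8.0]
grip_width: 0.0199
grasp_force: 62.9
7116 [0.75108757 0.06255474 0.27229584] [0.26645881 0.27300888 0.27499033]
lever 0.05326878333925622
```

```bash
python3 -m jog '[[0,0,0,0,0,0],[0,0,0,0,0,0],[0,0,0,0,0,0],[0,0,0.01,0,0,0],[0,0,0.04,0,0,0],[0,0,0.08,0,0,0],[0,0,0.12,0,0,0],[-0.04,0,0.13,0,0,0],[-0.08,0,0.13,0,0,0],[-0.12,-0.01,0.13,0,0,0],[-0.16,-0.025,0.13,0,0,0],[-0.2,-0.04,0.13,0,0,0],[-0.24,-0.053,0.13,0,0,0],[-0.24,-0.053,0.13,0,0,0],[-0.24,-0.053,0.13,0,0,0]]' 0.06 40
python3 - <<'E'
from h import *
s=snapshot("scene"); X=pts(s)[0];v=s["z_map"]>0;hsv=cv2.cvtColor(s["frame"],cv2.COLOR_RGB2HSV).astype(int)
b=v&(hsv[...,0]>105)&(hsv[...,0]<130)&(hsv[...,1]>90)&(X[...,2]>.04)&(X[...,2]<.3)&(abs(X[...,0]-.75)<.08)&(abs(X[...,1]-.05)<.1)
p=X[b]; print("bar",len(p),p.mean(0) if len(p) else 0)
E
```

```text
time_s: 18.78
eef_pos: [0.5162, -0.0005, 0.3591]
eef_rot: [0.991, -0.135, 0.001, 0.0]
wrist_force: [0.2, 0.6, 0.8]
grip_width: 0.0597
grasp_force: 0.0
bar 49 [0.74620926 0.05761473 0.28018196]
```

The lever is up (bar top 0.280). I'll go back down to the handle and regrip.

```bash
python3 -m jog '[[0.001,0.004,-0.04,0,0,0],[0.001,0.004,-0.08,0,0,0],[0.001,0.004,-0.12,0,0,0],[0.001,0.004,-0.16,0,0,0],[0.001,0.004,-0.2,0,0,0],[0.001,0.004,-0.24,0,0,0],[0.001,0.004,-0.28,0,0,0],[0.001,0.004,-0.3,0,0,0],[0.001,0.004,-0.3135,0,0,0],[0.001,0.004,-0.3135,0,0,0],[0.001,0.004,-0.3135,0,0,0]]' 0.06 40; python3 -m jog '[[0,0,0,0,0,0],[0,0,0,0,0,0],[0,0,0,0,0,0],[0,0,0,0,0,0]]' 0.03 40;
```

```text
time_s: 19.75
eef_pos: [0.5192, 0.0054, 0.0426]
eef_rot: [0.991, -0.134, -0.001, 0.0]
wrist_force: [-0.0, -0.1, -0.4]
grip_width: 0.06
grasp_force: 0.0
time_s: 20.08
eef_pos: [0.519, 0.0049, 0.0441]
eef_rot: [0.991, -0.134, 0.0, -0.0]
wrist_force: [-0.7, 0.4, -1.3]
grip_width: 0.0389
grasp_force: 40.4
```

```bash
python3 -m jog '[[0,0,0.004,0,0,0],[0,0,0.008,0,0,0],[-0.015,0.004,0.008,0,0,0],[-0.035,0.0095,0.008,0,0,0],[-0.054,0.0147,0.008,0,0,0],[-0.054,0.0147,0.04,0,0,0],[-0.054,0.0147,0.08,0,0,0],[-0.054,0.0147,0.12,0,0,0],[-0.054,0.0147,0.16,0,0,0],[-0.054,0.0147,0.2,0,0,0],[-0.054,0.0147,0.24,0,0,0],[-0.054,0.0147,0.26,0,0,0],[-0.054,0.0147,0.26,0,0,0.12],[-0.054,0.0147,0.26,0,0,0.24],[-0.054,0.0147,0.26,0,0,0.36],[-0.054,0.0147,0.26,0,0,0.48],[-0.054,0.0147,0.26,0,0,0.6],[-0.054,0.0147,0.26,0,0,0.72],[-0.054,0.0147,0.26,0,0,0.84],[-0.054,0.0147,0.26,0,0,0.94]]'
python3 -m jog '[[0,0,0,0,0,0.12],[0,0,0,0,0,0.24],[0,0,0,0,0,0.36],[0,0,0,0,0,0.48],[0,0,0,0,0,0.6],[0,0,0,0,0,0.72],[0,0,0,0,0,0.84],[0,0,0,0,0,0.96],[0,0,0,0,0,1.08],[0,0,0,0,0,1.2],[0,0,0,0,0,1.32],[0,0,0,0,0,1.44],[0,0,0,0,0,1.56],[0,0,0,0,0,1.68],[0,0,0,0,0,1.8],[0,0,0,0,0,1.92],[0,0,0,0,0,2.04],[0,0,0,0,0,2.16],[0,0,0,0,0,2.2],[0,0,0,0,0,2.2]]'
python3 - <<'E'
from h import *
q=get_state()["eef_rot"]; print("tool y deg",np.degrees(2*np.arctan2(q[1],q[0]))-90, get_state()["joint_positions"][6])
s=snapshot("wrist"); save(s,"w8.png")
P=pts(s);X=P[0]; v=s["z_map"]>0
a=cv2.resize(s["frame"],(400,300)); d=snapshot("scene")["frame"]; b=cv2.resize(d[200:350,240:440],(400,300),interpolation=3)
cv2.imwrite("pics/c8.png",np.hstack([a,b])[:,:,::-1])
E
```

```text
time_s: 21.75
eef_pos: [0.4643, 0.0195, 0.3044]
eef_rot: [0.943, 0.332, 0.0, 0.0]
wrist_force: [-0.3, 0.3, -0.9]
grip_width: 0.0391
grasp_force: 41.2
time_s: 23.42
eef_pos: [0.4644, 0.0193, 0.3043]
eef_rot: [0.134, 0.991, -0.0, 0.0]
wrist_force: [1.4, 0.7, -1.6]
grip_width: 0.0384
grasp_force: 41.2
tool y deg 74.59777906980733 1.001810180346465
```

View pics/c8.png

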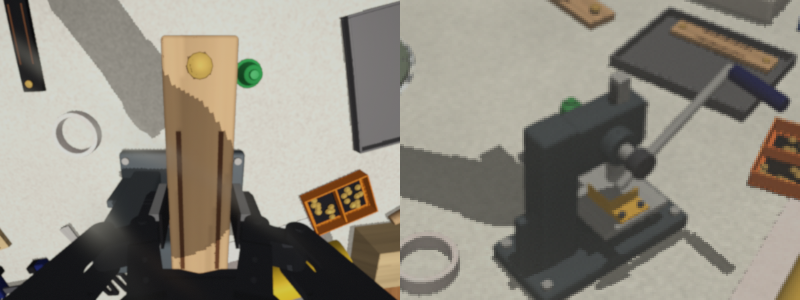

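The handle is turned end for end: the pressed end now faces the robot, the lever is up, and the raised end points to the press. (That was one picture over the viewing limit; I'll use numbers only from here.) Lowering and sliding in.

```bash
python3 - <<'E'
from h import *
s=snapshot("wrist"); X=pts(s)[0]; z=X[...,2]
print("head-wood", np.median(z[98:112,312:328])-np.median(z[135:165,300:340]))
E
python3 -m jog '[[0.0027,0.0096,-0.04,0,0,0],[0.0027,0.0096,-0.08,0,0,0],[0.0027,0.0096,-0.12,0,0,0],[0.0027,0.0096,-0.16,0,0,0],[0.0027,0.0096,-0.2,0,0,0],[0.0027,0.0096,-0.235,0,0,0],[0.0027,0.0096,-0.252,0,0,0],[0.0027,0.0096,-0.252,0,0,0],[0.0127,0.0066,-0.252,0,0,0],[0.0227,0.004,-0.252,0,0,0],[0.0327,0.0013,-0.252,0,0,0],[0.0427,-0.0014,-0.252,0,0,0],[0.0467,-0.0025,-0.252,0,0,0],[0.0467,-0.0025,-0.252,0,0,0]]'; python3 -m jog '[[0,0,-0.003,0,0,0],[0,0,-0.005,0,0,0],[0,0,-0.007,0,0,0],[0,0,-0.0078,0,0,0],[0,0,-0.0078,0,0,0]]'
```

```text
head-wood 0.0027870249056254903
time_s: 24.73
eef_pos: [0.513, 0.0164, 0.0527]
eef_rot: [0.136, 0.991, 0.0, 0.001]
wrist_force: [-0.1, -0.3, -1.4]
grip_width: 0.0388
grasp_force: 41.2
time_s: 25.15
eef_pos: [0.5108, 0.0171, 0.0441]
eef_rot: [0.135, 0.991, -0.0, -0.0]
wrist_force: [-2.6, -0.2, 5.0]
grip_width: 0.0392
grasp_force: 41.7
```

```bash
python3 -m jog '[[0,0,0.0006,0,0,0],[-0.0008,-0.0029,0.0006,0,0,0],[-0.0016,-0.0058,0.0006,0,0,0],[-0.0022,-0.008,0.0006,0,0,0],[-0.0022,-0.008,0.0006,0,0,0]]'; python3 -m jog '[[0.003,-0.0008,0,0,0,0],[0.005,-0.0014,0,0,0,0],[0.005,-0.0014,0,0,0,0]]'; python3 -m jog '[[-0.0003,-0.001,0,0,0,0],[-0.0006,-0.002,0,0,0,0],[-0.0006,-0.002,0,0,0,0]]'
```

```text
time_s: 25.57
eef_pos: [0.5088, 0.0082, 0.0446]
eef_rot: [0.135, 0.991, -0.0, -0.0]
wrist_force: [-0.1, -0.3, -2.2]
grip_width: 0.0388
grasp_force: 41.2
time_s: 25.82
eef_pos: [0.5147, 0.0076, 0.0447]
eef_rot: [0.135, 0.991, 0.0, 0.0]
wrist_force: [-0.1, -0.2, -0.9]
grip_width: 0.0388
grasp_force: 41.2
time_s: 26.07
eef_pos: [0.5133, 0.0054, 0.0446]
eef_rot: [0.135, 0.991, -0.0, -0.0]
wrist_force: [0.1, 0.2, -1.4]
grip_width: 0.0388
grasp_force: 41.2
```

```bash
python3 -m jog '[[-0.0004,-0.0014,-0.0003,0,0,0],[-0.0006,-0.0022,-0.0005,0,0,0],[-0.0006,-0.0022,-0.0005,0,0,0]]'; python3 -m jog '[[0.002,-0.0005,0,0,0,0],[0.004,-0.001,0,0,0,0],[0.004,-0.001,0,0,0,0]]'; python3 -m jog '[[0.001,-0.0003,0,0,0,0],[0.002,-0.0006,0,0,0,0],[0.002,-0.0006,0,0,0,0]]'
```

```text
time_s: 26.32
eef_pos: [0.5131, 0.0049, 0.0444]
eef_rot: [0.134, 0.991, 0.001, 0.0]
wrist_force: [-0.1, 7.6, -0.3]
grip_width: 0.039
grasp_force: 41.4
time_s: 26.57
eef_pos: [0.5144, 0.0045, 0.0441]
eef_rot: [0.134, 0.991, 0.0, -0.002]
wrist_force: [-19.4, 13.5, 17.2]
grip_width: 0.039
grasp_force: 43.3
time_s: 26.82
eef_pos: [0.5144, 0.0045, 0.044]
eef_rot: [0.133, 0.991, 0.0, -0.004]
wrist_force: [-32.2, 18.2, 30.0]
grip_width: 0.0389
grasp_force: 44.7
```

Hard against both legs again. I'll ease the load, release, rise, and check the seating numerically.

```bash
python3 -m jog '[[-0.002,0.0005,0,0,0,0],[-0.003,0.0012,0.0003,0,0,0],[-0.003,0.0012,0.0003,0,0,0]]'; python3 -m jog '[[0,0,0,0,0,0],[0,0,0,0,0,0],[0,0,0,0,0,0],[0,0,0,0,0,0],[0,0,0.01,0,0,0],[0,0,0.04,0,0,0],[0,0,0.08,0,0,0],[0,0,0.12,0,0,0],[0,0,0.16,0,0,0],[0,0,0.2,0,0,0],[0,0,0.24,0,0,0],[0,0,0.28,0,0,0],[0,0,0.31,0,0,0],[0,0,0.31,0,0,0]]' 0.06 40
python3 - <<'E'
from h import *
th=np.radians(-15.4); yp=np.array([np.cos(th),np.sin(th)]); xp=np.array([yp[1],-yp[0]])
s=snapshot("side"); X=pts(s)[0];hsv=cv2.cvtColor(s["frame"],cv2.COLOR_RGB2HSV).astype(int)
w=(hsv[...,1]>75)&(hsv[...,0]<16)&(hsv[...,0]>4)&(abs(X[...,2]-.072)<.006); w[:200]=0;w[310:]=0;w[:,:250]=0;w[:,380:]=0
w=cv2.morphologyEx(w.astype(np.uint8),cv2.MORPH_OPEN,np.ones((3,3)))>0
p=X[w]; d=p[:,:2]-[.5994,-.0187]; print(w.sum(),"press x",np.percentile(d@xp,[2,50,98]),"y",np.percentile(d@yp,[1,99]),"z",np.median(p[:,2]))
u,_,vt=np.linalg.svd(d-d.mean(0)); print("axis",np.degrees(np.arctan2(vt[0,1],vt[0,0])))
print(get_state()["joint_positions"])
E
```

```text
time_s: 27.07
eef_pos: [0.5144, 0.0046, 0.0443]
eef_rot: [0.134, 0.991, 0.0, -0.001]
wrist_force: [-7.5, 9.7, 0.2]
grip_width: 0.039
grasp_force: 41.4
time_s: 28.23
eef_pos: [0.5173, 0.0036, 0.3611]
eef_rot: [0.135, 0.991, 0.0, 0.004]
wrist_force: [0.8, -0.6, 0.2]
grip_width: 0.0599
grasp_force: 0.0
17 press x [-0.01339652 -0.00711904 -0.00225459] y [-0.06503133 -0.04968842] z 0.07137919926717579
axis 134.21769101401773
[ 0.35827019  0.25878492 -0.59896787  1.66217255  0.1534803   1.26247551
  1.02873834]
```

```bash
python3 - <<'E'
from h import *
th=np.radians(-15.4); yp=np.array([np.cos(th),np.sin(th)]); xp=np.array([yp[1],-yp[0]])
for n in("wrist","side"):
    s=snapshot(n); X=pts(s)[0];hsv=cv2.cvtColor(s["frame"],cv2.COLOR_RGB2HSV).astype(int)
    D=X[...,:2]-np.array([.5994,-.0187]); px=D@xp; py=D@yp
    w=(hsv[...,1]>60)&(hsv[...,0]<24)&(abs(X[...,2]-.073)<.008)&(abs(px)<.05)&(py<0)&(py>-.22)
    print(n,w.sum())
    if w.sum()<50: continue
    print(" x",np.percentile(px[w],[2,50,98]),"y",np.percentile(py[w],[1,99]),"z",np.percentile(X[...,2][w],[5,50,95]))
    r_=cv2.minAreaRect((X[w][:,:2]*1000).astype(np.float32)); print(r_)
E
```

```text
wrist 5347
 x [-0.01933334 -0.00022756  0.01851632] y [-0.18268246 -0.00320713] z [0.07151673 0.07299066 0.07468796]
((510.82989501953125, 5.875995635986328), (41.838348388671875, 184.1717529296875), 73.76644897460938)
side 866
 x [-0.02061034 -0.00180864  0.02034239] y [-0.18621658 -0.00180877] z [0.06694432 0.07038311 0.07464478]
((508.5770568847656, 5.182334899902344), (45.75093460083008, 187.67247009277344), 74.45929718017578)
```

The handle is seated: outer end at y≈−0.185, x≈0, flat. Now the lever: I'll turn the tool back so the camera is away from the press, and hover over the grip.

```bash
python3 -m jog '[[0,0,0.01,0,0,-0.12],[0.01,0.005,0.02,0,0,-0.24],[0.03,0.01,0.02,0,0,-0.36],[0.05,0.015,0.02,0,0,-0.48],[0.07,0.02,0.02,0,0,-0.6],[0.09,0.025,0.02,0,0,-0.72],[0.11,0.03,0.02,0,0,-0.84],[0.13,0.035,0.02,0,0,-0.96],[0.15,0.04,0.02,0,0,-1.08],[0.17,0.045,0.02,0,0,-1.2],[0.19,0.05,0.02,0,0,-1.32],[0.21,0.0525,0.02,0,0,-1.44],[0.23,0.0525,0.02,0,0,-1.56],[0.2405,0.0525,0.02,0,0,-1.68],[0.2405,0.0525,0.02,0,0,-1.8],[0.2405,0.0525,0.02,0,0,-1.92],[0.2405,0.0525,0.02,0,0,-2.04],[0.2405,0.0525,0.02,0,0,-2.16],[0.2405,0.0525,0.02,0,0,-2.2],[0.2405,0.0525,0.02,0,0,-2.2]]' 0.06 50
python3 -m jog '[[0,0,0,0,0,-0.12],[0,0,0,0,0,-0.24],[0,0,0,0,0,-0.36],[0,0,0,0,0,-0.48],[0,0,0,0,0,-0.6],[0,0,0,0,0,-0.72],[0,0,0,0,0,-0.84],[0,0,0,0,0,-0.942],[0,0,0,0,0,-0.942],[0,0,0,0,0,-0.942]]'
python3 bar.py; python3 -c "
from cell import get_state;print(get_state()['joint_positions'])"
```

```text
time_s: 30.05
eef_pos: [0.756, 0.0556, 0.3729]
eef_rot: [0.945, 0.328, -0.001, -0.0]
wrist_force: [0.2, 0.0, 0.4]
grip_width: 0.0598
grasp_force: 0.0
time_s: 30.88
eef_pos: [0.7561, 0.0555, 0.3737]
eef_rot: [0.991, -0.133, -0.001, 0.0]
wrist_force: [-0.0, -0.8, -0.6]
grip_width: 0.0602
grasp_force: 0.0
1888 [0.76453608 0.05418159 0.27992628] [0.27518109 0.28042347 0.28266323]
lever 0.0005522384768269495
[-0.17916822  0.68767552  0.06310395  0.91751401 -0.04006961  1.5385081
 -1.96596092]
```

```bash
python3 -m jog '[[0.001,0,-0.035,0,0,0],[0.001,0,-0.075,0,0,0],[0.001,0,-0.11,0,0,0],[0.001,0,-0.13,0,0,0],[0.001,0,-0.138,0,0,0],[0.001,0,-0.138,0,0,0]]' 0.06 50; python3 -m jog '[[0,0,0,0,0,0],[0,0,0,0,0,0],[0,0,0,0,0,0],[0,0,0,0,0,0],[0,0,0,0,0,0]]' 0.01 50
```

```text
time_s: 31.43
eef_pos: [0.7566, 0.0554, 0.2346]
eef_rot: [0.991, -0.134, -0.001, 0.0]
wrist_force: [-0.4, -0.4, 0.6]
grip_width: 0.0599
grasp_force: 0.0
time_s: 31.85
eef_pos: [0.7581, 0.0558, 0.2379]
eef_rot: [0.991, -0.135, 0.001, -0.0]
wrist_force: [3.2, 1.7, 4.7]
grip_width: 0.0205
grasp_force: 48.8
```

```bash
python3 -m jog '[[0.002,0.0073,-0.0149,0,0,0],[0.0036,0.0131,-0.0306,0,0,0],[0.0048,0.0173,-0.0467,0,0,0],[0.0055,0.0199,-0.0633,0,0,0],[0.0057,0.0206,-0.08,0,0,0],[0.0055,0.0199,-0.0967,0,0,0],[0.0048,0.0173,-0.1133,0,0,0],[0.0036,0.0131,-0.1294,0,0,0],[0.002,0.0073,-0.1451,0,0,0],[0,0,-0.16,0,0,0],[0,0,-0.16,0,0,0]]'; python3 bar.py
```

```text
time_s: 32.77
eef_pos: [0.7589, 0.059, 0.0746]
eef_rot: [0.991, -0.134, 0.002, -0.003]
wrist_force: [16.3, 18.0, -4.4]
grip_width: 0.0204
grasp_force: 62.2
7828 [0.75960273 0.06001286 0.12684794] [0.12148183 0.12724326 0.12919812]
lever 0.9991793193807668
```

```bash
python3 -m jog '[[-0.001,-0.005,-0.008,0,0,0],[-0.0025,-0.01,-0.016,0,0,0],[-0.0045,-0.017,-0.025,0,0,0],[-0.006,-0.023,-0.033,0,0,0],[-0.007,-0.028,-0.04,0,0,0],[-0.008,-0.031,-0.046,0,0,0],[-0.008,-0.031,-0.048,0,0,0],[-0.008,-0.031,-0.048,0,0,0]]' 0.01 80; python3 bar.py
```

```text
time_s: 33.48
eef_pos: [0.7507, 0.0288, 0.0292]
eef_rot: [0.991, -0.134, 0.001, -0.002]
wrist_force: [5.4, 18.5, 6.3]
grip_width: 0.0204
grasp_force: 85.6
8145 [0.75392605 0.02901465 0.08480176] [0.07956658 0.08512862 0.0871671 ]
lever 1.3289457534408275
```

```bash
python3 -m jog '[[-0.0005,-0.002,-0.003,0,0,0],[-0.0005,-0.003,-0.005,0,0,0],[-0.0005,-0.003,-0.005,0,0,0],[-0.0005,-0.003,-0.005,0,0,0]]' ; python3 bar.py
```

```text
time_s: 33.87
eef_pos: [0.7501, 0.0262, 0.0258]
eef_rot: [0.991, -0.134, 0.001, -0.003]
wrist_force: [-4.2, 16.5, 19.9]
grip_width: 0.0203
grasp_force: 88.2
8200 [0.75397175 0.02616111 0.08220742] [0.07691593 0.08252737 0.08460938]
lever 1.352706538337435
```

```bash
python3 -m jog '[[0.0026,0.0094,0.01,0,0,0],[0.0054,0.0196,0.023,0,0,0],[0.0078,0.0283,0.037,0,0,0],[0.0098,0.0357,0.052,0,0,0],[0.0114,0.0415,0.0676,0,0,0],[0.0126,0.0456,0.0837,0,0,0],[0.0133,0.0482,0.1,0,0,0],[0.0135,0.049,0.117,0,0,0],[0.0133,0.0482,0.1337,0,0,0],[0.0126,0.0456,0.15,0,0,0],[0.0114,0.0415,0.1664,0,0,0],[0.0098,0.0357,0.182,0,0,0],[0.0078,0.0283,0.199,0,0,0],[0.0078,0.0283,0.201,0,0,0]]' 0.01 40; python3 bar.py
```

```text
time_s: 35.08
eef_pos: [0.7592, 0.059, 0.231]
eef_rot: [0.991, -0.132, 0.004, -0.007]
wrist_force: [8.5, 34.9, 17.1]
grip_width: 0.0201
grasp_force: 64.2
7141 [0.75268134 0.06155234 0.27354657] [0.2681795  0.27419458 0.27611697]
lever 0.044937717359380736
```

```bash
python3 -m jog '[[0,-0.003,-0.002,0,0,0],[0,-0.003,-0.002,0,0,0],[0,-0.003,-0.002,0,0,0],[0,-0.003,-0.002,0,0,0],[0,-0.003,0.01,0,0,0],[0,-0.003,0.04,0,0,0],[0,-0.003,0.08,0,0,0],[0,0,0.12,0,0,0],[-0.04,0.04,0.14,0,0,0],[-0.06,0.07,0.14,0,0,0],[-0.06,0.07,0.14,0,0,0],[-0.06,0.07,0.14,0,0,0],[-0.06,0.07,0.14,0,0,0]]' 0.06 40
python3 - <<'E'
from h import *
th=np.radians(-15.4); yp=np.array([np.cos(th),np.sin(th)]); xp=np.array([yp[1],-yp[0]])
for n in("side","scene"):
    s=snapshot(n); X=pts(s)[0];hsv=cv2.cvtColor(s["frame"],cv2.COLOR_RGB2HSV).astype(int)
    D=X[...,:2]-np.array([.5994,-.0187]); px=D@xp; py=D@yp
    w=(hsv[...,1]>60)&(hsv[...,0]<24)&(abs(X[...,2]-.073)<.008)&(abs(px)<.05)&(py<0)&(py>-.22)
    if w.sum()>50: print(n,w.sum()," x",np.percentile(px[w],[2,50,98]),"y",np.percentile(py[w],[1,99]),"z",np.percentile(X[...,2][w],[5,50,95]))
    h=(s["z_map"]>0)&(np.hypot(px,py)<.015)&(X[...,2]>.062)&(X[...,2]<.12)
    print(n,"under ram: n",h.sum(),"z",np.percentile(X[...,2][h],[5,25,50,75,95]).round(4) if h.sum() else 0)
    b=(s["z_map"]>0)&(hsv[...,0]>105)&(hsv[...,0]<130)&(hsv[...,1]>90)&(X[...,2]>.1)&(X[...,2]<.3)&(abs(X[...,0]-.75)<.08)&(abs(X[...,1]-.05)<.1)
    if b.sum()>10: print(" bar z",np.median(X[...,2][b]))
E
```

```text
time_s: 36.22
eef_pos: [0.6964, 0.1201, 0.3657]
eef_rot: [0.991, -0.135, 0.0, -0.0]
wrist_force: [0.3, 0.0, -0.2]
grip_width: 0.0599
grasp_force: 0.0
side 867  x [-0.02056768 -0.00152123  0.01978049] y [-0.18629736 -0.00117671] z [0.06693723 0.07043716 0.0741423 ]
side under ram: n 111 z [0.0675 0.0696 0.0734 0.1067 0.1165]
scene 174  x [-0.01615193  0.00436487  0.02134665] y [-0.05071311 -0.00070058] z [0.06802942 0.07275998 0.07855889]
scene under ram: n 91 z [0.071  0.0727 0.0752 0.1127 0.1184]
 bar z 0.2803924181771196
```

```bash
python3 -c "
from cell import hand_in;print(hand_in())"
```

```text
the job is handed in; nothing more can be done
None
```

I pressed both rivets with the lever at its stop (about 1.35 rad), left the handle flat in the bracket heads up with the lever up, and handed in at about 36 s; I measured the first head home at 2.8 mm, could not measure the second under the ram, and viewed 11 pictures against the limit of 10.

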